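Put the drawing things back in the desk organiser

TASK

Put the drawing things back in the desk organiser: the red pencil lengthwise in the red trough, the blue pencil lengthwise in the blue trough, the eraser in the yellow cup and the pencil sharpener (the grey block with the black spot) in the green cup. Each should lie flat on the floor of its own compartment, let go and at rest; leave the green pen and the plain steel block lying where they are.

Things in the scene. Friction and masses are not known exactly. Their poses are not given: they have to be found in the camera images.
- pencil_red: Red wooden pencil lying flat on the table, 170 mm long (along its own y axis), 9 mm wide (x) and 9 mm high. Origin: middle of its length, on its underside; z up.
- pencil_blue: Blue wooden pencil lying flat on the table, 170 mm long (along its own y axis), 9 mm wide (x) and 9 mm high. Origin: middle of its length, on its underside; z up.
- pen_green: Green pen with a black end, a look-alike that stays where it lies. It is lying flat on the table, 152 mm long (along its own y axis), 10 mm wide (x) and 10 mm high. Origin: middle of its length, on its underside; z up.
- eraser: White eraser in a dark blue card sleeve, lying flat: 45 mm long (its y axis), 21 mm wide (x), 13 mm high. Origin: centre of its underside; z up.
- sharpener: Pencil sharpener: small steel-grey block with a black round spot on top, 25 mm long (its y axis), 15 mm wide (x), 12 mm high. Origin: centre of its underside; z up.
- steel_block: Plain steel-grey block without any spot, a look-alike of the sharpener that stays where it lies: 30 mm (its x axis) by 22 mm (y) by 18 mm high. Origin: centre of its underside; z up.
- trough_red: Shallow open trough of red plastic, an insert fixed in the plywood desk organiser beside the blue trough (which is nearer the square cups changes). Outside 196 mm long (its x axis) by 70 mm wide (y) by 12 mm high, walls and floor 2.5 mm, so inside 191 x 65 mm. Origin: centre of its underside, which is 3 mm above the table; inner floor 2.5 mm above the origin, rim 12 mm above it. It does not move.
- trough_blue: Shallow open trough of blue plastic, an insert fixed in the plywood desk organiser beside the red trough (which is nearer the square cups changes). Outside 196 mm long (its x axis) by 70 mm wide (y) by 12 mm high, walls and floor 2.5 mm, so inside 191 x 65 mm. Origin: centre of its underside, which is 3 mm above the table; inner floor 2.5 mm above the origin, rim 12 mm above it. It does not move.
- cup_yellow: Square open cup of yellow plastic, an insert fixed in the plywood desk organiser beside the green cup (the two swap places). Outside 97.5 mm (its x axis) by 88 mm (y) by 18 mm high, walls and floor 2.5 mm, so inside 92.5 x 83 mm. Origin: centre of its underside, which is 3 mm above the table; inner floor 2.5 mm above the origin, rim 18 mm above it. It does not move.
- cup_green: Square open cup of green plastic, an insert fixed in the plywood desk organiser beside the yellow cup (the two swap places). Outside 97.5 mm (its x axis) by 88 mm (y) by 18 mm high, walls and floor 2.5 mm, so inside 92.5 x 83 mm. Origin: centre of its underside, which is 3 mm above the table; inner floor 2.5 mm above the origin, rim 18 mm above it. It does not move.
Not all that is in view belongs to the job. Of the things that look like the eraser, the smaller one is meant.

How it is judged:
At the end, for the whole second after the job is handed in: Each pencil flat in the trough of its colour (centre within 14 mm along, 29 mm across, 0.15 rad); eraser flat in the yellow cup (within 37 x 31 mm of centre), sharpener flat in the green cup (40 x 35 mm); green pen and plain block within 20 mm of their start; all at rest (x of pencil_red in the frame of trough_red between -0.014 and 0.014 m and y of pencil_red in the frame of trough_red between -0.029 and 0.029 m and z of pencil_red in the frame of trough_red between -0.003 and 0.01 m and angle between pencil_red's own y axis and vertical between 1.45 and 1.69 rad and linear speed of each of pencil_red, pencil_blue, eraser, sharpener, pen_green, steel_block below 0.02 m/s and angular speed of each of pencil_red, pencil_blue, eraser, sharpener, pen_green, steel_block below 0.3 rad/s and angle between the y axis of pencil_red and the x axis of trough_red, either way round below 0.15 rad and x of pencil_blue in the frame of trough_blue between -0.014 and 0.014 m and y of pencil_blue in the frame of trough_blue between -0.029 and 0.029 m and z of pencil_blue in the frame of trough_blue between -0.003 and 0.01 m and angle between pencil_blue's own y axis and vertical between 1.45 and 1.69 rad and angle between the y axis of pencil_blue and the x axis of trough_blue, either way round below 0.15 rad and x of eraser in the frame of cup_yellow between -0.037 and 0.037 m and y of eraser in the frame of cup_yellow between -0.0315 and 0.0315 m and z of eraser in the frame of cup_yellow between -0.003 and 0.016 m and angle between eraser's own y axis and vertical between 1.45 and 1.69 rad and x of sharpener in the frame of cup_green between -0.04 and 0.04 m and y of sharpener in the frame of cup_green between -0.035 and 0.035 m and z of sharpener in the frame of cup_green between -0.003 and 0.013 m and angle between sharpener's own y axis and vertical between 1.45 and 1.69 rad and distance of each of pen_green, steel_block from where it was at the start of the episode below 0.02 m); the robot touches nothing.
It fails at once if The green pen was moved more than 20 mm (distance of pen_green from where it was at the start of the episode above 0.02 m).
It fails at once if The plain steel block was moved more than 20 mm (distance of steel_block from where it was at the start of the episode above 0.02 m).
It also fails if it takes over 104 s, if anything falls off the work surface, if the arm or the gripper's body presses on something with over 40 N, if the wrist force passes 120 N, or if a joint passes its speed limit or range.

ROBOT

A 6-joint arm with a two-finger parallel gripper is mounted at the origin on the work surface; the furniture and walls round the work are solid. World frame = base frame: x ahead of the robot, y to its left, z up, the work surface at z = 0. Lengths are in m, angles in rad, forces in N, time in s.
With the tool pointing down it reaches from about 0.275 to 0.875 m from the base axis. Payload 12.5 kg.
Tool frame: the origin (TCP) lies midway between the tips of the shut fingers; the grasp point (between the pads) lies 19 mm behind it; z points along the fingers, y is the line along which they close (so a half turn about z gives the same grasp; the last joint's range is limited). The gripper opens to 85 mm and grips with 20 to 120 N. Pads are 22 mm wide; open, the fingers measure 114 mm over their backs; the gripper's body (76 mm by 85 mm) begins 54 mm behind the grasp point. The pads swing forward as they close: fully open they stand 13 mm farther back than shut.
Start: joints at [1.186, 0.351, 1.652, -0, 1.139, -0.085], TCP at [0.162, 0.525, 0.231] pointing down, gripper open.
Joint ranges: [-2.75, 2.75], [-0.79, 2.1], [0.01, 2.65], [-1.57, 4.71], [0.07, 3.14], [-2.87, 2.87]. Speed limits (rad/s): [2.22, 2.22, 2.79, 3.14, 3.14, 3.14].

INTERFACE

Orientations are given as a rotation vector (axis times angle).
In Python, from bench import monitor, grab_frame, ticket gives the robot as it stands.
- The arm moves only by the tool servo_tool, never from a script. Its argument "series" is a list of rows, each a list of 3 entries, a list of its own where there are three numbers: the shift along the tool's x, y, z in m, then the turn about the tool's z in degrees, then the closure in counts, from 0 (fully open) to 255 (shut). In form: [[[x, y, z], twist, gripper], ...]. A call has exactly 8 rows; each row is the pose to reach, as a shift and turn from the pose commanded when the call began, along the tool's axes at that moment; what a row does not reach only later rows make up. A row lasts 1/8 s, in which the tool goes at most 62.5 mm and 10.7 degrees, less where a joint would pass 70% of its speed; a pose out of reach is approached as far as the arm can. A call with a gripper value outside its range is refused whole. The fingers move at their own pace and stop on an object; "squeeze" is the grip in N (left out, the last holds). Time passes only in rows, so rows that repeat a pose let the fingers close, or fill a call up. It gives the time, the measured TCP pose, the force, the opening and the grip force at its end, in the units of the state.
- monitor.observe(): the state, without advancing time (a new reading comes with each control period).
- grab_frame(name): name is "scene" or "top" or "wrist"; returns a dict with "image" (480x640x3 uint8, red, green, blue), "camera_matrix" (3x3 intrinsics, pixels), "view" (4x4, takes a point from world to camera coordinates). Camera axes: x right, y down, z forward; pixel columns grow to the right and rows downward; lengths in m; the calibration is good to about 2 mm. A picture is of the moment at which its call begins. There is no depth.
- ticket.hand_in(): hands the job in; it is judged then, once.
The state is a dict: "clock": time; "qpos": joint angles; "qd": joint speeds; "tau": joint torques, N m; "tcp_pos": TCP position; "eef_rot": TCP orientation; "contact_force": force on the tool from outside, world axes, zero at the start; "wrist_torque": the same for the moment, N m; "opening": opening from 0.0 (shut) to 1.0 (fully open); "finger_force": force on a finger pad.
Only numpy, scipy, OpenCV 4.12 (cv2) and the standard library are available. Lean on these libraries where they do the work, as an engineer would, in place of code of your own. Each camera call takes 0.05 s, during which the arm holds its last target. There are 200 camera calls.

## Working session

There is one attempt and no reset: what is moved stays moved. The work goes in short steps, Python scripts to look and compute and a tool call to move; the robot and the scene stay as the last step left them, time stands still between calls to the robot, and variables do not carry over. Pictures are saved under pics/ and viewed, at most 17 in all, crops included, and the job is handed in when it is done.

Besides the shell and the picture viewer there is one more tool, called after "Call:" as name(argument=value, ...) on one line, values as JSON. servo_tool: Moves the arm, as the interface text tells. Its arguments: {"type":"object","properties":{"series":{"type":"array","items":{"type":"array"}},"squeeze":{"type":"number"}},"required":["series"]}

```bash
mkdir -p pics; cat > h.py <<'E'
import cv2, numpy as np
from bench import monitor, grab_frame, ticket
def shot(cam,name):
    f=grab_frame(cam); cv2.imwrite(f'pics/{name}.png',f['image'][:,:,::-1])
    np.savez(f'pics/{name}.npz',**{k:np.array(f[k]) for k in f}); return f
def px2w(name,uv,z):
    f=np.load(f'pics/{name}.npz'); K=f['camera_matrix'];V=f['view']
    R=V[:3,:3];t=V[:3,3];c=-R.T@t
    out=[]
    for u,v in uv:
        d=R.T@np.linalg.inv(K)@[u,v,1]; out.append(c+d*(z-c[2])/d[2])
    return np.array(out)
E
python3 - <<'E'
from h import *
for c in ('top','scene'): 
    f=shot(c,c+'0'); print(np.round(f['view'],3).tolist(), f['camera_matrix'].tolist())
print(monitor.observe())
E
```

```text
[[-0.013, -1.0, -0.013, 0.059], [-0.991, 0.015, -0.132, 0.437], [0.132, 0.011, -0.991, 0.994], [0.0, 0.0, 0.0, 1.0]] [[471.41223478035914, 0.0, 320.52634422163936], [0.0, 471.41223478035914, 238.51940111338232], [0.0, 0.0, 1.0]]
[[-0.485, -0.874, 0.015, 0.247], [-0.377, 0.194, -0.906, 0.185], [0.789, -0.445, -0.424, 1.095], [0.0, 0.0, 0.0, 1.0]] [[510.6759070078319, 0.0, 320.9088826764274], [0.0, 510.6759070078319, 243.845857132733], [0.0, 0.0, 1.0]]
{'clock': 0.1, 'qpos': array([ 1.18638317e+00,  3.51203372e-01,  1.65235217e+00,  1.68210343e-06,
        1.13908963e+00, -8.45955372e-02]), 'qd': array([-0.00016382, -0.00146912, -0.00343434,  0.00095735, -0.00030276,
        0.00073502]), 'tau': array([ 4.01149455e-04, -5.06837046e+01, -2.91880167e+01, -1.31732495e-04,
        2.61757297e-03, -2.48671637e-05]), 'tcp_pos': array([0.16230313, 0.52520123, 0.23080375]), 'eef_rot': array([-4.69154764e-01, -3.10611489e+00,  1.60736199e-03]), 'contact_force': array([-0.95874099,  0.78053488,  0.40606269]), 'wrist_torque': array([ 0.01190165, -0.02802197,  0.00061981]), 'finger_force': 0.0, 'opening': 1.0020296537461775}
```

View pics/top0.png

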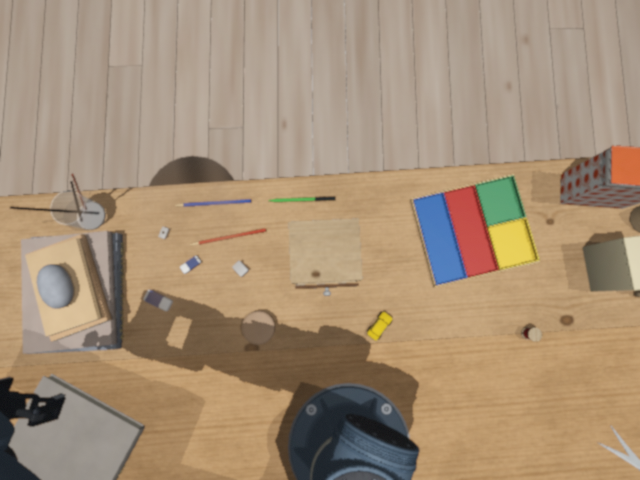

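View pics/scene0.png

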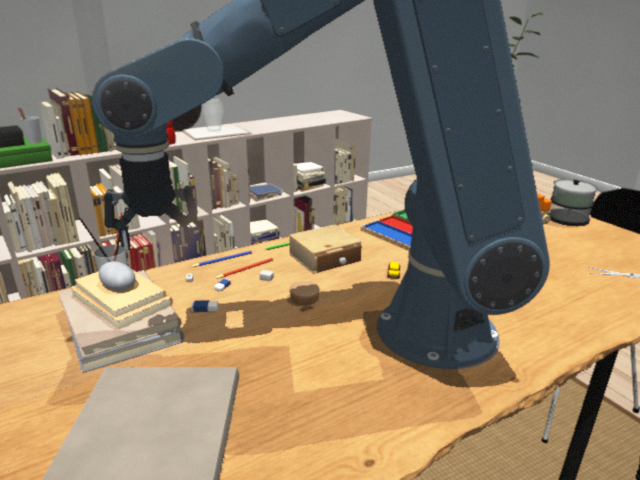

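The top view shows the pencils, pen and small blocks at about (130–340, 190–310). The organiser is at about (412–537, 177–285), with a wooden box between them at (290–360, 220–285). I'll enlarge the small things.

```bash
python3 - <<'E'
import cv2
i=cv2.imread('pics/top0.png')
a=cv2.resize(i[185:315,135:345],None,fx=3.8,fy=3.8,interpolation=cv2.INTER_CUBIC);print(a.shape);cv2.imwrite('pics/cropA.png',a)
E
```

```text
(494, 798, 3)
```

View pics/cropA.png

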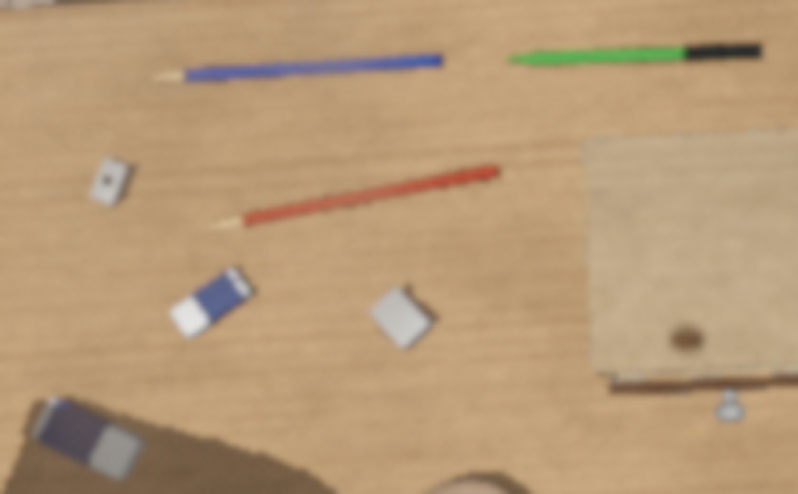

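The sharpener with its black spot is at crop (110,181), the small eraser at (210,302) and the plain block at (403,317). The blue pencil runs (155,76)–(442,60) and the red pencil (212,226)–(498,171). The larger eraser at (88,438) is a decoy.

```bash
cat >> h.py <<'E'
from scipy.spatial.transform import Rotation as Ro
def tool():
    s=monitor.observe(); return s['tcp_pos'],Ro.from_rotvec(s['eef_rot']).as_matrix()
def go(xy,z,yaw=None):
    """shift in tool axes to world point; yaw=desired direction (world deg) of closing axis y, mod 180"""
    p,R=tool(); d=R.T@(np.array([xy[0],xy[1],z])-p)
    s=f'shift {np.round(d*1000,1)} mm dist {np.linalg.norm(d)*1000:.0f}'
    if yaw is not None:
        a=np.radians(yaw); v=R.T@[np.cos(a),np.sin(a),0]; t=np.degrees(np.arctan2(-v[0],v[1]))
        t=(t+90)%180-90; s+=f' twist {t:.1f} (q6 {np.degrees(monitor.observe()["qpos"][5]):.0f})'
    print(s)
E
python3 - <<'E'
from h import *
c=lambda L:[(135+x/3.8,185+y/3.8) for x,y in L]
for n,L,z in [('blue',[(155,76),(442,60)],.0045),('red',[(212,226),(498,171)],.0045),('pen',[(508,59),(762,51)],.005),
  ('sharp',[(110,181)],.012),('eraser',[(180,322),(240,280),(210,302)],.013),('block',[(403,317)],.018),('deco',[(88,438)],.013)]:
    P=px2w('top0',c(L),z); print(n,np.round(P[:,:2],3).tolist(),'mean',np.round(P[:,:2].mean(0),4),'len',np.round(np.linalg.norm(P[0]-P[-1]),3),'ang',np.round(np.degrees(np.arctan2(*(P[1]-P[0])[[1,0]])),1) if len(P)>1 else '')
P=px2w('top0',[(413,199),(515,178),(537,264),(435,285)],.015);print('org corners',np.round(P,3))
P=px2w('top0',[(437,240),(471,231),(498,200),(512,244)],.0055);print('centres b r g y',np.round(P,3))
print(tool()[1].round(3))
E
```

```text
blue [[0.522, 0.378], [0.529, 0.208]] mean [0.5259 0.2931] len 0.171 ang -87.7
red [[0.432, 0.342], [0.462, 0.175]] mean [0.4473 0.2584] len 0.171 ang -79.8
pen [[0.529, 0.169], [0.532, 0.018]] mean [0.5304 0.0935] len 0.15 ang -89.1
sharp [[0.459, 0.401]] mean [0.4587 0.4006] len 0.0 ang 
eraser [[0.376, 0.357], [0.399, 0.323], [0.387, 0.34]] mean [0.3873 0.34  ] len 0.021 ang -55.2
block [[0.376, 0.227]] mean [0.3763 0.2272] len 0.0 ang 
deco [[0.31, 0.408]] mean [0.3098 0.4083] len 0.0 ang 
org corners [[ 0.525 -0.153  0.015]
 [ 0.569 -0.382  0.015]
 [ 0.377 -0.417  0.015]
 [ 0.335 -0.194  0.015]]
centres b r g y [[ 0.434 -0.205  0.006]
 [ 0.453 -0.281  0.006]
 [ 0.522 -0.345  0.006]
 [ 0.423 -0.369  0.006]]
[[-0.955  0.295 -0.   ]
 [ 0.295  0.955 -0.001]
 [ 0.    -0.001 -1.   ]]
```

Call:
servo_tool(series=[[[-0.045, -0.044, -0.01], 0, 60], [[-0.09, -0.088, -0.02], 0, 60], [[-0.133, -0.132, -0.03], 0, 100], [[-0.18, -0.12, -0.03], 0, 120], [[-0.24, -0.11, -0.03], 0, 120], [[-0.3, -0.1, -0.03], 0, 120], [[-0.3, -0.1, -0.03], 0, 120], [[-0.3, -0.1, -0.03], 0, 120]], squeeze=40)

```text
clock: 1.1
tcp_pos: [0.4189, 0.3412, 0.2608]
eef_rot: [-0.47, -3.105, 0.001]
contact_force: [-0.2, 0.2, -0.3]
opening: 0.533
finger_force: 0.0
```

```bash
python3 - <<'E'
from h import *
f=shot('wrist','w1'); s=monitor.observe(); print(s['clock'],s['tcp_pos'],s['opening'])
E
```

```text
1.15 [0.41849669 0.34141869 0.26107578] 0.5257594024425312
```

View pics/w1.png

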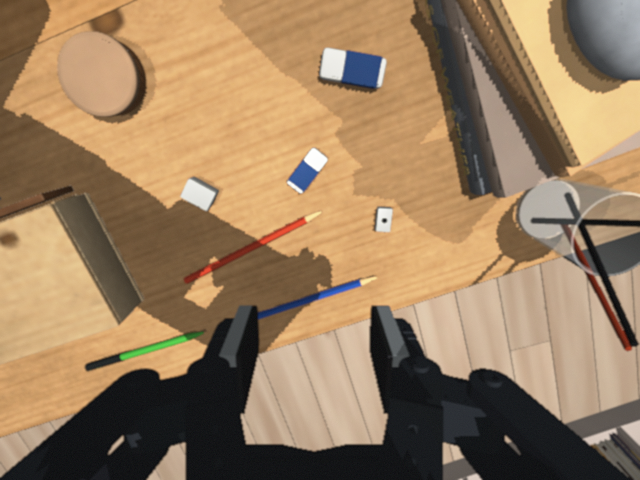

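The wrist view shows the sharpener at (384,219) with its long axis near vertical in the image. The small eraser runs (321,154)–(296,186), the red pencil (184,281)–(322,213) and the blue pencil (260,315)–(376,278).

```bash
python3 - <<'E'
from h import *
A=lambda P:np.round(np.degrees(np.arctan2(*(P[1]-P[0])[[1,0]])),1)
P=px2w('w1',[(385,208),(383,230),(384,219)],.012);print('sh',P.round(4),A(P)); go(P[2],.12,A(P)+90); 
P=px2w('w1',[(321,154),(296,186),(308,170)],.013);print('er',P.round(4),A(P))
P=px2w('w1',[(184,281),(322,213)],.0045);print('red',P.round(4),P.mean(0),A(P))
E
```

```text
sh [[0.4483 0.4069 0.012 ]
 [0.4705 0.3993 0.012 ]
 [0.4593 0.4032 0.012 ]] -18.9
shift [-20.8  71.1 141. ] mm dist 159 twist 1.8 (q6 -39)
er [[0.3771 0.3598 0.013 ]
 [0.3998 0.3267 0.013 ]
 [0.3882 0.343  0.013 ]] -55.5
red [[0.4654 0.1741 0.0045]
 [0.4361 0.3433 0.0045]] [0.4507379  0.25868023 0.0045    ] 99.8
```

Call:
servo_tool(series=[[[-0.01, 0.035, 0.04], 2, 140], [[-0.02, 0.07, 0.08], 2, 140], [[-0.02, 0.07, 0.14], 2, 140], [[-0.02, 0.07, 0.2], 2, 140], [[-0.02, 0.07, 0.235], 2, 140], [[-0.02, 0.07, 0.25], 2, 140], [[-0.02, 0.07, 0.256], 2, 140], [[-0.02, 0.07, 0.256], 2, 140]])

```text
clock: 2.15
tcp_pos: [0.4596, 0.4028, 0.0064]
eef_rot: [0.523, 3.097, 0.002]
contact_force: [0.5, -0.2, -0.2]
opening: 0.449
finger_force: 0.0
```

Call:
servo_tool(series=[[[0, 0, 0], 0, 255], [[0, 0, 0], 0, 255], [[0, 0, 0], 0, 255], [[0, 0, 0], 0, 255], [[0, 0, -0.03], 0, 255], [[0, 0, -0.08], 0, 255], [[0, 0, -0.14], 0, 255], [[0, 0, -0.2], 0, 255]])

```text
clock: 3.15
tcp_pos: [0.4591, 0.4021, 0.2079]
eef_rot: [0.523, 3.097, 0.001]
contact_force: [0.9, 0.5, -0.1]
opening: 0.154
finger_force: 39.3
```

```bash
python3 - <<'E'
from h import *
f=shot('wrist','w2'); s=monitor.observe(); print(s['clock'],s['tcp_pos'],s['opening'],s['finger_force']); go((.513,-.346),.2,101-2.5)
E
```

```text
3.2 [0.46155452 0.40405761 0.21649942] 0.15812756106654147 39.289228320121765
shift [-294.9 -691.7   11.5] mm dist 752 twist -27.7 (q6 -34)
```

View pics/w2.png

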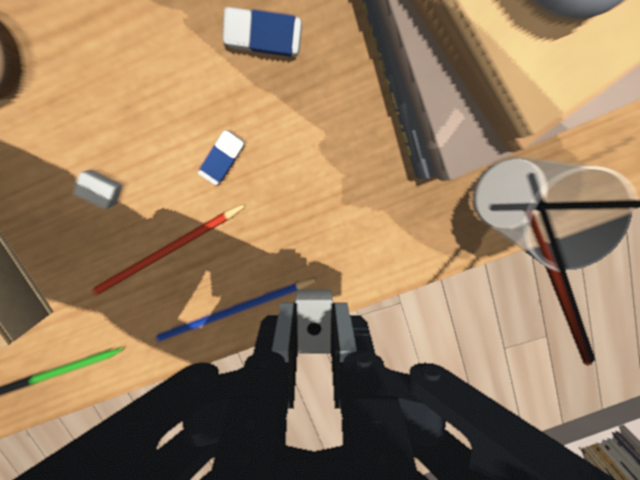

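The sharpener is held between the pads at (314,325).

Call:
servo_tool(series=[[[-0.025, -0.06, 0], 0, 255], [[-0.05, -0.115, 0], 0, 255], [[-0.075, -0.17, 0], 0, 255], [[-0.095, -0.225, 0], 0, 255], [[-0.12, -0.28, 0], 0, 255], [[-0.145, -0.34, 0], 0, 255], [[-0.17, -0.4, 0], 0, 255], [[-0.195, -0.455, 0], 0, 255]])

```text
clock: 4.2
tcp_pos: [0.4936, -0.0907, 0.2059]
eef_rot: [0.523, 3.096, -0.0]
contact_force: [1.5, 0.2, -0.3]
opening: 0.158
finger_force: 39.3
```

Call:
servo_tool(series=[[[-0.025, -0.055, 0], 0, 255], [[-0.05, -0.11, 0], 0, 255], [[-0.075, -0.17, 0], 0, 255], [[-0.1, -0.237, 0], 0, 255], [[-0.1, -0.237, 0], 0, 255], [[-0.1, -0.237, 0], 0, 255], [[-0.1, -0.237, 0], 0, 255], [[-0.1, -0.237, 0], 0, 255]])

```text
clock: 5.2
tcp_pos: [0.5106, -0.3441, 0.2056]
eef_rot: [0.521, 3.098, -0.0]
contact_force: [0.6, 0.1, -0.6]
opening: 0.154
finger_force: 39.3
```

```bash
python3 - <<'E'
from h import *
f=shot('wrist','w3'); s=monitor.observe(); print(s['clock'],s['tcp_pos'],s['opening'],s['finger_force']); go((.513,-.346),.0125,101)
E
```

```text
5.25 [ 0.51061011 -0.34426708  0.20557355] 0.14813419378658388 39.32782709598541
shift [ -2.8  -0.9 193.1] mm dist 193 twist -30.1 (q6 -109)
```

View pics/w3.png

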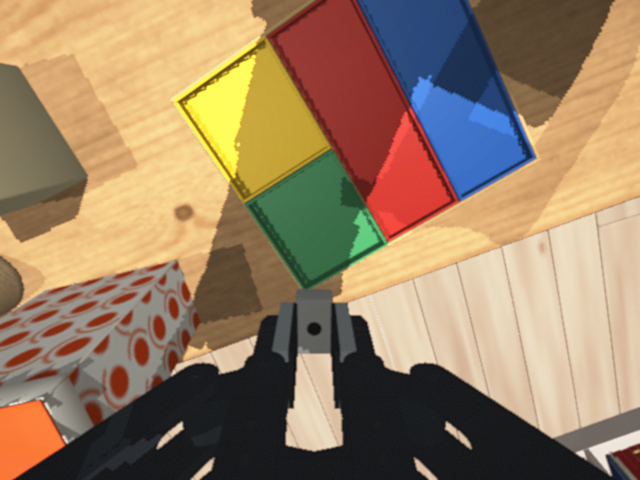

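The green cup's corners are (247,203), (328,150), (386,243), (305,289). The yellow cup's are (177,99), (268,40), (328,150), (247,203). The red trough's visible end is at (386,243)–(457,202).

```bash
python3 - <<'E'
from h import *
for n,L in [('g',[(247,203),(328,150),(386,243),(305,289)]),('y',[(177,99),(268,40),(328,150),(247,203)])]:
    P=px2w('w3',L,.02);print(n,P.round(3)[:,:2].tolist(),P.mean(0).round(4),np.linalg.norm(np.diff(P,axis=0),axis=1).round(3))
P=px2w('w3',[(268,40),(386,243),(457,202),(535,158)],.015);print('r-side, ends',P.round(4),np.degrees(np.arctan2(*(P[1]-P[0])[[1,0]])))
E
```

```text
g [[0.483, -0.396], [0.463, -0.317], [0.556, -0.293], [0.575, -0.376]] [ 0.5192 -0.3455  0.02  ] [0.082 0.096 0.085]
y [[0.387, -0.417], [0.372, -0.334], [0.463, -0.317], [0.483, -0.396]] [ 0.4261 -0.366   0.02  ] [0.084 0.093 0.082]
r-side, ends [[ 0.3705 -0.3343  0.015 ]
 [ 0.5579 -0.2929  0.015 ]
 [ 0.5418 -0.2245  0.015 ]
 [ 0.5262 -0.1546  0.015 ]] 12.453014510062989
```

Call:
servo_tool(series=[[[-0.004, 0, 0.05], -8, 255], [[-0.004, 0, 0.1], -16, 255], [[-0.004, 0, 0.14], -24, 255], [[-0.004, 0, 0.165], -30, 255], [[-0.004, 0, 0.18], -30, 255], [[-0.004, 0, 0.188], -30, 255], [[-0.004, 0, 0.193], -30, 255], [[-0.004, 0, 0.193], -30, 255]])

```text
clock: 6.25
tcp_pos: [0.5144, -0.3468, 0.0127]
eef_rot: [-0.295, 3.127, -0.001]
contact_force: [0.6, 0.0, -0.9]
opening: 0.151
finger_force: 39.3
```

Call:
servo_tool(series=[[[0, 0, 0], 0, 220], [[0, 0, 0], 0, 190], [[0, 0, 0], 0, 170], [[0, 0, 0], 0, 170], [[0, 0, -0.02], 0, 170], [[0, 0, -0.08], 0, 170], [[0, 0, -0.14], 0, 170], [[0, 0, -0.19], 0, 170]])

```text
clock: 7.25
tcp_pos: [0.5142, -0.3467, 0.2064]
eef_rot: [-0.296, 3.126, -0.003]
contact_force: [-0.1, 1.2, -0.3]
opening: 0.337
finger_force: 0.0
```

```bash
python3 - <<'E'
from h import *
f=shot('wrist','w4'); s=monitor.observe(); print(s['clock'],s['tcp_pos'],s['opening'],s['finger_force']); go((.388,.341),.2,-55.5+90)
E
```

```text
7.3 [ 0.51616541 -0.34816388  0.21311526] 0.3311917517375875 0.0
shift [ -3.5 701.1   7. ] mm dist 701 twist 66.3 (q6 -139)
```

View pics/w4.png

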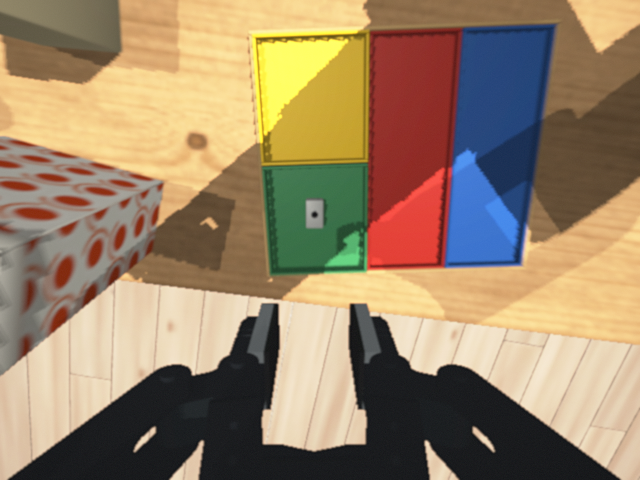

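The sharpener lies flat in the middle of the green cup, at (315,213). Next is the eraser.

Call:
servo_tool(series=[[[0, 0.06, 0], 8, 140], [[0, 0.12, 0], 16, 140], [[0, 0.18, 0], 24, 140], [[0, 0.24, 0], 32, 140], [[0, 0.3, 0], 40, 140], [[0, 0.36, 0], 48, 140], [[0, 0.42, 0], 56, 140], [[-0.002, 0.48, 0], 66, 140]])

```text
clock: 8.3
tcp_pos: [0.4268, 0.1203, 0.2035]
eef_rot: [1.432, 2.794, 0.002]
contact_force: [1.7, -0.2, 1.0]
opening: 0.45
finger_force: 0.0
```

```bash
python3 - <<'E'
from h import *
print(tool()[0]); go((.388,.341),.06,-55.5+90); print(monitor.observe()['qpos'])
E
```

```text
[0.42681502 0.12025944 0.20346076]
shift [202.   97.1 143.5] mm dist 266 twist 1.2 (q6 -26)
[ 1.69581486e-01  1.91064099e-01  1.94471017e+00  3.89269112e-06
  1.00403188e+00 -4.53880174e-01]
```

Call:
servo_tool(series=[[[0.05, 0.024, 0], 1, 140], [[0.1, 0.048, 0.0], 1, 140], [[0.15, 0.072, 0.01], 1, 140], [[0.202, 0.097, 0.02], 1, 140], [[0.202, 0.097, 0.06], 1, 140], [[0.202, 0.097, 0.1], 1, 140], [[0.202, 0.097, 0.1], 1, 140], [[0.202, 0.097, 0.1], 1, 140]])

```text
clock: 9.3
tcp_pos: [0.388, 0.3392, 0.1042]
eef_rot: [1.451, 2.785, 0.003]
contact_force: [0.3, 0.3, -0.4]
opening: 0.448
finger_force: 0.0
```

```bash
python3 - <<'E'
from h import *
f=shot('wrist','w5'); print(tool()[0]); go((.388,.341),.005,-55.5+90)
E
```

```text
[0.38816862 0.33931537 0.1043284 ]
shift [ 1.5  0.5 99.3] mm dist 99 twist 0.5 (q6 1)
```

View pics/w5.png

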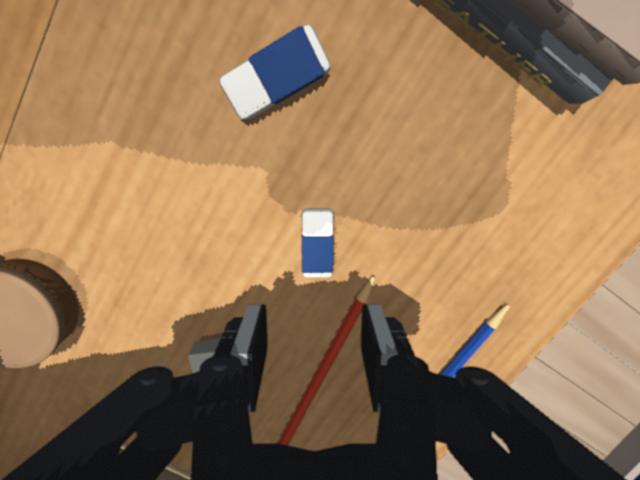

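The eraser is centred ahead of the fingers at (318,242), and the red pencil's tip at (372,280) is close to the right finger. I'll narrow the fingers and go down.

Call:
servo_tool(series=[[[0.001, 0.001, 0.02], 0, 162], [[0.001, 0.001, 0.05], 0, 162], [[0.001, 0.001, 0.08], 0, 162], [[0.001, 0.001, 0.094], 0, 162], [[0.001, 0.001, 0.099], 0, 162], [[0.001, 0.001, 0.099], 0, 255], [[0.001, 0.001, 0.099], 0, 255], [[0.001, 0.001, 0.099], 0, 255]])

```text
clock: 10.35
tcp_pos: [0.3879, 0.3405, 0.0041]
eef_rot: [1.451, 2.786, 0.002]
contact_force: [-1.5, -0.1, 5.9]
opening: 0.221
finger_force: 40.9
```

Call:
servo_tool(series=[[[0, 0, 0], 0, 255], [[0, 0, -0.02], 0, 255], [[0, 0, -0.06], 0, 255], [[0, 0, -0.12], 0, 255], [[0, 0, -0.18], 0, 255], [[0, 0, -0.2], 0, 255], [[0, 0, -0.2], 0, 255], [[0, 0, -0.2], 0, 255]])

```text
clock: 11.35
tcp_pos: [0.387, 0.3398, 0.202]
eef_rot: [-1.451, -2.786, 0.003]
contact_force: [-0.5, -0.5, 0.3]
opening: 0.217
finger_force: 40.3
```

```bash
python3 - <<'E'
from h import *
print(tool()[0],monitor.observe()['opening']); go((.421,-.365),.2,102)
E
```

```text
[0.3869782  0.33982111 0.20204817] 0.21693174883812286
shift [-597.  -376.3    2.8] mm dist 706 twist -67.0 (q6 1)
```

Call:
servo_tool(series=[[[-0.05, -0.032, 0], -8, 255], [[-0.1, -0.063, 0], -16, 255], [[-0.15, -0.095, 0], -24, 255], [[-0.2, -0.126, 0], -32, 255], [[-0.25, -0.158, 0], -40, 255], [[-0.3, -0.189, 0], -48, 255], [[-0.35, -0.221, 0], -56, 255], [[-0.4, -0.252, 0], -64, 255]])

```text
clock: 12.35
tcp_pos: [0.4095, -0.1262, 0.2021]
eef_rot: [0.24, -3.131, -0.002]
contact_force: [1.6, -0.3, -0.4]
opening: 0.222
finger_force: 40.3
```

```bash
python3 - <<'E'
from h import *
print(tool()[0],monitor.observe()['opening']); go((.421,-.365),.06,102)
E
```

```text
[ 0.40947847 -0.12616991  0.20206915] 0.2222768907082331
shift [  24.7 -238.   141.8] mm dist 278 twist -3.2 (q6 -122)
```

Call:
servo_tool(series=[[[0.006, -0.06, 0], -3, 255], [[0.012, -0.12, 0], -3, 255], [[0.018, -0.18, 0], -3, 255], [[0.024, -0.236, 0], -3, 255], [[0.024, -0.236, 0.05], -3, 255], [[0.024, -0.236, 0.1], -3, 255], [[0.024, -0.236, 0.142], -3, 255], [[0.024, -0.236, 0.142], -3, 255]])

```text
clock: 13.35
tcp_pos: [0.4195, -0.3596, 0.0576]
eef_rot: [0.314, -3.121, -0.01]
contact_force: [0.1, 0.1, -0.4]
opening: 0.218
finger_force: 40.3
```

```bash
python3 - <<'E'
from h import *
print(tool()[0],monitor.observe()['opening']); go((.421,-.365),.0105,102)
E
```

```text
[ 0.41950717 -0.35960211  0.05764397] 0.21839784249473954
shift [-0.6 -5.9 47.1] mm dist 47 twist -0.5 (q6 -147)
```

Call:
servo_tool(series=[[[0, -0.006, 0.015], 0, 255], [[0, -0.006, 0.03], 0, 255], [[0, -0.006, 0.04], 0, 255], [[0, -0.006, 0.046], 0, 255], [[0, -0.006, 0.046], 0, 255], [[0, -0.006, 0.046], 0, 220], [[0, -0.006, 0.046], 0, 180], [[0, -0.006, 0.046], 0, 155]])

```text
clock: 14.35
tcp_pos: [0.4227, -0.3675, 0.0156]
eef_rot: [-0.315, 3.126, -0.001]
contact_force: [0.1, -0.2, -0.9]
opening: 0.392
finger_force: 0.0
```

Call:
servo_tool(series=[[[0, 0, 0], 0, 155], [[0, 0, 0], 0, 155], [[0, 0, -0.02], 0, 155], [[0, 0, -0.06], 0, 155], [[0, 0, -0.12], 0, 155], [[0, 0, -0.18], 0, 155], [[0, 0, -0.2], 0, 155], [[0, 0, -0.2], 0, 155]])

```text
clock: 15.35
tcp_pos: [0.423, -0.3677, 0.2178]
eef_rot: [-0.314, 3.123, -0.005]
contact_force: [-0.7, -0.8, -1.1]
opening: 0.39
finger_force: 0.0
```

```bash
python3 - <<'E'
from h import *
f=shot('wrist','w6'); print(tool()[0]); go((.449,.2585),.15,10.2)
E
```

```text
[ 0.42249281 -0.36726184  0.21599637]
shift [-150.6  608.    65.5] mm dist 630 twist -88.7 (q6 -147)
```

View pics/w6.png

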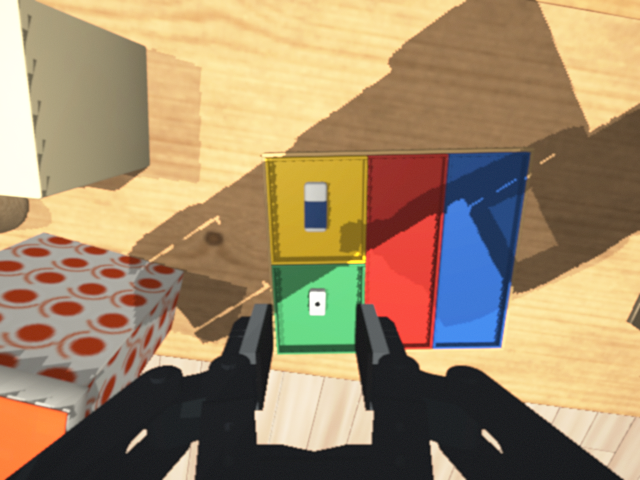

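Both the eraser (316,205) and the sharpener (318,301) lie flat in their cups. Next is the red pencil.

Call:
servo_tool(series=[[[-0.014, 0.058, 0], 10, 195], [[-0.028, 0.116, 0], 20, 195], [[-0.042, 0.174, 0], 30, 195], [[-0.056, 0.232, 0], 40, 195], [[-0.072, 0.29, 0], 50, 195], [[-0.086, 0.348, 0], 60, 195], [[-0.1, 0.406, 0], 70, 195], [[-0.115, 0.464, 0], 80, 195]])

```text
clock: 16.4
tcp_pos: [0.4412, 0.0772, 0.2142]
eef_rot: [-1.664, -2.663, 0.002]
contact_force: [0.8, -0.0, -0.7]
opening: 0.234
finger_force: 0.0
```

```bash
python3 - <<'E'
from h import *
print(tool()[0]); go((.449,.2585),.1,10.2)
P=px2w('w6',[(366,157),(446,155),(434,347),(364,348)],.0145);print(P.round(4),P.mean(0))
P=px2w('w6',[(446,155),(528,153),(502,347),(434,347)],.0145);print(P.round(4),P.mean(0))
E
```

```text
[0.44124131 0.07719209 0.21422713]
shift [159.5  86.7 114.2] mm dist 214 twist 15.8 (q6 -22)
[[ 0.3684 -0.3349  0.0145]
 [ 0.3527 -0.2674  0.0145]
 [ 0.5391 -0.2207  0.0145]
 [ 0.5549 -0.2904  0.0145]] [ 0.45378789 -0.27832646  0.0145    ]
[[ 0.3527 -0.2674  0.0145]
 [ 0.3368 -0.1986  0.0145]
 [ 0.525  -0.1528  0.0145]
 [ 0.5391 -0.2207  0.0145]] [ 0.43841927 -0.20986134  0.0145    ]
```

Call:
servo_tool(series=[[[0.045, 0.024, 0.02], 8, 195], [[0.09, 0.048, 0.04], 14, 195], [[0.135, 0.072, 0.06], 16, 195], [[0.159, 0.086, 0.08], 16, 195], [[0.159, 0.086, 0.1], 16, 195], [[0.159, 0.086, 0.114], 16, 195], [[0.159, 0.086, 0.114], 16, 195], [[0.159, 0.086, 0.114], 16, 195]])

```text
clock: 17.4
tcp_pos: [0.449, 0.256, 0.1018]
eef_rot: [2.013, 2.411, 0.001]
contact_force: [0.4, 0.6, 1.2]
opening: 0.239
finger_force: 0.0
```

```bash
python3 - <<'E'
from h import *
f=shot('wrist','w7'); print(tool()[0]); go((.449,.2585),.004,10.2)
E
```

```text
[0.44911815 0.2560646  0.10193112]
shift [ 2.4  0.2 97.9] mm dist 98 twist 0.1 (q6 14)
```

View pics/w7.png

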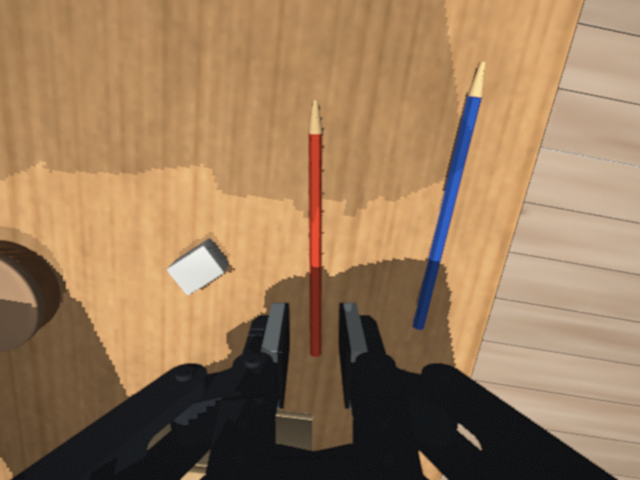

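The red pencil runs (315,100)–(316,356), centred and aligned between the fingers.

Call:
servo_tool(series=[[[0.002, 0, 0.03], 0, 195], [[0.002, 0, 0.06], 0, 195], [[0.002, 0, 0.085], 0, 195], [[0.002, 0, 0.094], 0, 195], [[0.002, 0, 0.098], 0, 195], [[0.002, 0, 0.098], 0, 255], [[0.002, 0, 0.098], 0, 255], [[0.002, 0, 0.098], 0, 255]])

```text
clock: 18.45
tcp_pos: [0.4487, 0.2583, 0.0039]
eef_rot: [2.012, 2.412, 0.001]
contact_force: [-0.4, -0.8, 4.0]
opening: 0.076
finger_force: 40.4
```

```bash
python3 - <<'E'
from h import *
P=px2w('w7',[(315,100),(316,356)],.0045);p,R=tool();print(p,P.round(4),'pencil centre in tool x',(R.T@(P.mean(0)-p)).round(4),np.linalg.norm(P[1]-P[0]))
P=px2w('w7',[(483,62),(419,329)],.0045);print('blue',P.round(4),P.mean(0),np.degrees(np.arctan2(*(P[1]-P[0])[[1,0]])))
print(monitor.observe()['opening'],monitor.observe()['finger_force'])
E
```

```text
[0.44873442 0.25834616 0.00390728] [[0.4342 0.3431 0.0045]
 [0.4661 0.1742 0.0045]] pencil centre in tool x [ 0.      0.0014 -0.0006] 0.17190219989262745
blue [[0.5233 0.3797 0.0045]
 [0.5328 0.2087 0.0045]] [0.5280696  0.29422547 0.0045    ] -86.80983315338557
0.07558828894361226 40.36237120628357
```

Call:
servo_tool(series=[[[0, 0, -0.02], 0, 255], [[0, 0, -0.06], 0, 255], [[0, 0, -0.12], 0, 255], [[0, 0, -0.18], 0, 255], [[0, 0, -0.18], 0, 255], [[0, 0, -0.18], 0, 255], [[0, 0, -0.18], 0, 255], [[0, 0, -0.18], 0, 255]])

```text
clock: 19.45
tcp_pos: [0.448, 0.258, 0.1822]
eef_rot: [-2.012, -2.411, 0.003]
contact_force: [0.3, 0.1, 0.2]
opening: 0.075
finger_force: 39.9
```

```bash
python3 - <<'E'
from h import *
print(tool()[0],monitor.observe()['opening']); go((.453,-.278),.184,102.2)
E
```

```text
[0.44797823 0.2579823  0.18223859] 0.07497938146481566
shift [-528.2  -91.    -1.3] mm dist 536 twist 88.1 (q6 14)
```

Call:
servo_tool(series=[[[-0.055, -0.01, 0], 9, 255], [[-0.11, -0.019, 0], 18, 255], [[-0.165, -0.028, 0], 27, 255], [[-0.22, -0.038, 0], 36, 255], [[-0.275, -0.047, 0], 45, 255], [[-0.33, -0.057, 0], 54, 255], [[-0.385, -0.066, 0], 63, 255], [[-0.44, -0.076, 0], 72, 255]])

```text
clock: 20.45
tcp_pos: [0.452, -0.1901, 0.1828]
eef_rot: [-3.048, -0.76, 0.001]
contact_force: [1.2, 0.2, 0.2]
opening: 0.075
finger_force: 39.9
```

```bash
python3 - <<'E'
from h import *
print(tool()[0],monitor.observe()['opening']); go((.453,-.278),.06,102.2)
E
```

```text
[ 0.45199161 -0.19014866  0.18284064] 0.07500838554230385
shift [-40.3  78.1 122.8] mm dist 151 twist 15.8 (q6 34)
```

Call:
servo_tool(series=[[[-0.02, 0.039, 0], 8, 255], [[-0.04, 0.078, 0], 16, 255], [[-0.04, 0.078, 0.04], 16, 255], [[-0.04, 0.078, 0.08], 16, 255], [[-0.04, 0.078, 0.12], 16, 255], [[-0.04, 0.078, 0.12], 16, 255], [[-0.04, 0.078, 0.12], 16, 255], [[-0.04, 0.078, 0.12], 16, 255]])

```text
clock: 21.45
tcp_pos: [0.4549, -0.2765, 0.0649]
eef_rot: [3.122, 0.337, 0.003]
contact_force: [0.1, 0.1, -0.4]
opening: 0.072
finger_force: 39.9
```

```bash
python3 - <<'E'
from h import *
f=shot('wrist','w8');print(tool()[0],monitor.observe()['opening']); go((.453,-.278),.01,102.2)
E
```

```text
[ 0.45477062 -0.27637324  0.06473422] 0.07649008395429374
shift [-2.2  1.1 54.7] mm dist 55 twist 0.1 (q6 41)
```

View pics/w8.png

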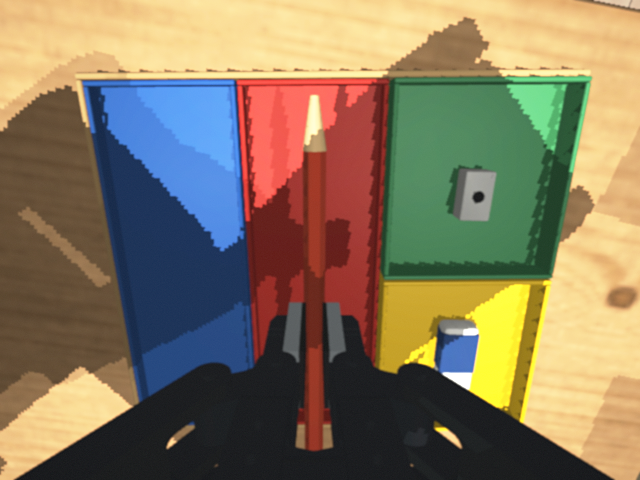

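The pencil is held square and aligned with the red trough. I'll check the clearance at its far end.

```bash
python3 - <<'E'
from h import *
p,R=tool();P=px2w('w8',[(312,83),(240,84),(384,83)],.0145); print(P.round(4),((P-p)@R).round(4)); print('tip',((px2w('w8',[(315,96)],.0655)-p)@R).round(4))
E
```

```text
[[ 0.5484 -0.2567  0.0145]
 [ 0.5408 -0.2245  0.0145]
 [ 0.5555 -0.289   0.0145]] [[ 0.0956  0.0007  0.0504]
 [ 0.0951 -0.0324  0.0503]
 [ 0.0956  0.0337  0.0504]]
tip [[ 0.0875  0.0018 -0.0006]]
```

Call:
servo_tool(series=[[[-0.001, 0, 0.02], 0, 255], [[-0.001, 0, 0.04], 0, 255], [[-0.001, 0, 0.05], 0, 255], [[-0.001, 0, 0.0545], 0, 255], [[-0.001, 0, 0.0545], 0, 255], [[-0.001, 0, 0.0545], 0, 255], [[-0.001, 0, 0.0545], 0, 255], [[-0.001, 0, 0.0545], 0, 255]])

```text
clock: 22.5
tcp_pos: [0.4535, -0.2764, 0.0094]
eef_rot: [3.123, 0.337, 0.001]
contact_force: [-0.6, -0.0, 6.8]
opening: 0.078
finger_force: 40.6
```

Call:
servo_tool(series=[[[0, 0, 0], 0, 235], [[0, 0, 0], 0, 220], [[0, 0, 0], 0, 200], [[0, 0, 0], 0, 200], [[0, 0, -0.02], 0, 200], [[0, 0, -0.08], 0, 200], [[0, 0, -0.14], 0, 200], [[0, 0, -0.19], 0, 200]])

```text
clock: 23.5
tcp_pos: [0.4532, -0.2762, 0.2012]
eef_rot: [3.123, 0.337, 0.001]
contact_force: [0.8, -0.6, -0.3]
opening: 0.216
finger_force: 0.0
```

```bash
python3 - <<'E'
from h import *
f=shot('wrist','w9');print(tool()[0],monitor.observe()['opening']); go((.527,.294),.2,2.7)
E
```

```text
[ 0.45520887 -0.27759178  0.20718693] 0.2180674347231553
shift [ 192.1 -543.2    4.5] mm dist 576 twist -80.4 (q6 41)
```

View pics/w9.png

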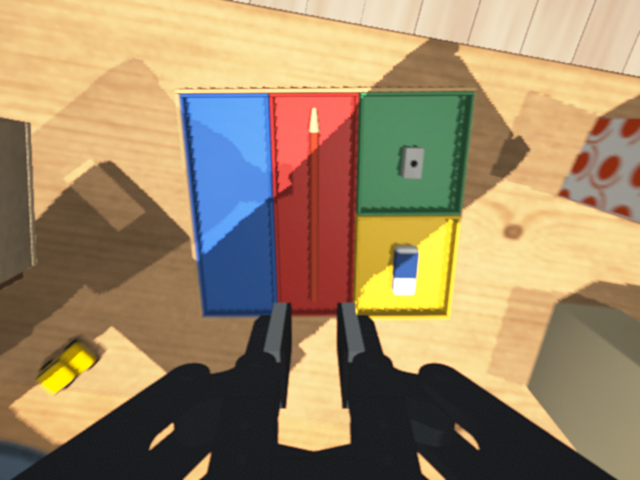

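The red pencil lies flat and centred in the red trough, from (314,107) to (314,300). Next is the blue pencil.

Call:
servo_tool(series=[[[0.019, -0.054, 0], -9, 195], [[0.038, -0.109, 0], -18, 195], [[0.058, -0.163, 0], -27, 195], [[0.077, -0.217, 0], -36, 195], [[0.096, -0.272, 0], -45, 195], [[0.115, -0.326, 0], -54, 195], [[0.134, -0.38, 0], -63, 195], [[0.154, -0.435, 0], -72, 195]])

```text
clock: 24.55
tcp_pos: [0.5108, 0.1836, 0.1986]
eef_rot: [2.323, 2.114, -0.0]
contact_force: [1.8, -0.5, 0.0]
opening: 0.236
finger_force: 0.0
```

```bash
python3 - <<'E'
from h import *
print(tool()[0]); go((.527,.294),.1,2.7)
E
```

```text
[0.51076376 0.18356902 0.19859542]
shift [111.5   5.8  98.6] mm dist 149 twist -8.1 (q6 20)
```

Call:
servo_tool(series=[[[0.055, 0.003, 0], -8, 195], [[0.11, 0.005, 0], -8, 195], [[0.11, 0.005, 0.03], -8, 195], [[0.11, 0.005, 0.06], -8, 195], [[0.11, 0.005, 0.098], -8, 195], [[0.11, 0.005, 0.098], -8, 195], [[0.11, 0.005, 0.098], -8, 195], [[0.11, 0.005, 0.098], -8, 195]])

```text
clock: 25.55
tcp_pos: [0.5275, 0.291, 0.1025]
eef_rot: [2.175, 2.265, 0.004]
contact_force: [-0.9, -0.3, 0.1]
opening: 0.239
finger_force: 0.0
```

```bash
python3 - <<'E'
from h import *
f=shot('wrist','w10');print(tool()[0]); go((.527,.294),.004,2.7)
# blue pixels centre line
h=cv2.cvtColor(f['image'],cv2.COLOR_RGB2HSV); m=cv2.inRange(h,(105,120,40),(130,255,255)); m[:, :200]=0; m[:,430:]=0
n,l,st,c=cv2.connectedComponentsWithStats(m); k=1+np.argmax(st[1:,4]); ys,xs=np.where(l==k); print(st[k])
for y in np.linspace(ys.min()+2,ys.max()-2,5).astype(int): print(y,xs[ys==y].min(),xs[ys==y].max())
E
```

```text
[0.52740133 0.29089555 0.10226285]
shift [ 3.  -0.5 98.3] mm dist 98 twist -0.4 (q6 22)
[ 307  134   13  221 2367]
136 307 319
190 308 318
244 308 318
298 309 318
352 310 318
```

View pics/w10.png

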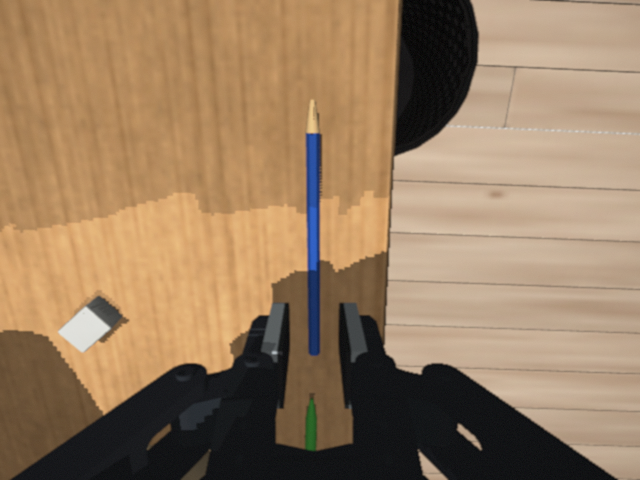

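The blue pencil is centred and aligned, from (313,100) to (315,355). The green pen is well clear.

Call:
servo_tool(series=[[[0.002, 0, 0.03], 0, 195], [[0.002, 0, 0.06], 0, 195], [[0.002, 0, 0.085], 0, 195], [[0.002, 0, 0.094], 0, 195], [[0.002, 0, 0.098], 0, 195], [[0.002, 0, 0.098], 0, 255], [[0.002, 0, 0.098], 0, 255], [[0.002, 0, 0.098], 0, 255]])

```text
clock: 26.6
tcp_pos: [0.527, 0.2928, 0.0035]
eef_rot: [2.176, 2.266, 0.002]
contact_force: [-0.3, 0.5, 3.2]
opening: 0.076
finger_force: 40.6
```

Call:
servo_tool(series=[[[0, 0, 0], 0, 255], [[0, 0, -0.02], 0, 255], [[0, 0, -0.06], 0, 255], [[0, 0, -0.12], 0, 255], [[0, 0, -0.18], 0, 255], [[0, 0, -0.18], 0, 255], [[0, 0, -0.18], 0, 255], [[0, 0, -0.18], 0, 255]])

```text
clock: 27.6
tcp_pos: [0.526, 0.2924, 0.1817]
eef_rot: [-2.176, -2.265, 0.003]
contact_force: [0.1, 0.4, -0.4]
opening: 0.081
finger_force: 40.2
```

```bash
python3 - <<'E'
from h import *
print(tool()[0],monitor.observe()['opening']); go((.4375,-.2095),.184,102.2)
E
```

```text
[0.52602686 0.29235128 0.18169427] 0.08076760334484702
shift [-497.9 -108.7   -1.7] mm dist 510 twist 80.1 (q6 22)
```

Call:
servo_tool(series=[[[-0.055, -0.012, 0], 9, 255], [[-0.11, -0.024, 0], 18, 255], [[-0.165, -0.036, 0], 27, 255], [[-0.22, -0.048, 0], 36, 255], [[-0.275, -0.06, 0], 45, 255], [[-0.33, -0.072, 0], 54, 255], [[-0.385, -0.084, 0], 63, 255], [[-0.44, -0.096, 0], 72, 255]])

```text
clock: 28.6
tcp_pos: [0.4476, -0.1525, 0.1821]
eef_rot: [-3.093, -0.546, 0.002]
contact_force: [0.7, 0.1, -0.8]
opening: 0.077
finger_force: 40.2
```

```bash
python3 - <<'E'
from h import *
print(tool()[0],monitor.observe()['opening']); go((.4375,-.2095),.064,102.2)
E
```

```text
[ 0.44755517 -0.1524616   0.18206433] 0.07739360835627276
shift [-28.8  50.3 118. ] mm dist 132 twist 7.8 (q6 46)
```

Call:
servo_tool(series=[[[-0.014, 0.025, 0], 8, 255], [[-0.028, 0.05, 0], 8, 255], [[-0.028, 0.05, 0.04], 8, 255], [[-0.028, 0.05, 0.08], 8, 255], [[-0.028, 0.05, 0.117], 8, 255], [[-0.028, 0.05, 0.117], 8, 255], [[-0.028, 0.05, 0.117], 8, 255], [[-0.028, 0.05, 0.117], 8, 255]])

```text
clock: 29.6
tcp_pos: [0.4402, -0.2078, 0.0671]
eef_rot: [3.122, 0.337, 0.003]
contact_force: [0.1, 0.3, 0.5]
opening: 0.074
finger_force: 40.2
```

```bash
python3 - <<'E'
from h import *
f=shot('wrist','w11');print(tool()[0],monitor.observe()['opening']); go((.4375,-.2095),.0095,102.2)
E
```

```text
[ 0.44020068 -0.20783493  0.06701603] 0.0778093606759413
shift [-3.1  1.  57.5] mm dist 58 twist 0.1 (q6 47)
```

View pics/w11.png

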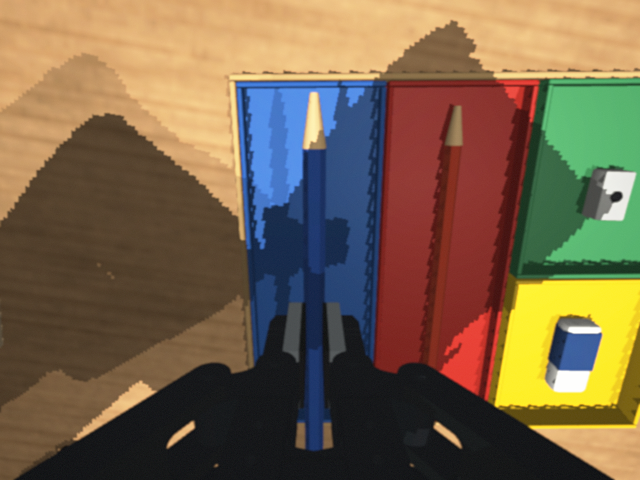

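The blue pencil is aligned over the blue trough, with its tip at (314,93) and the far wall at row 84. I'll shift it back 2–3 mm and lower it.

Call:
servo_tool(series=[[[-0.0025, 0, 0.02], 0, 255], [[-0.0025, 0, 0.04], 0, 255], [[-0.0025, 0, 0.052], 0, 255], [[-0.0025, 0, 0.057], 0, 255], [[-0.0025, 0, 0.057], 0, 255], [[-0.0025, 0, 0.057], 0, 255], [[-0.0025, 0, 0.057], 0, 255], [[-0.0025, 0, 0.057], 0, 255]])

```text
clock: 30.65
tcp_pos: [0.4373, -0.2081, 0.009]
eef_rot: [3.123, 0.337, 0.0]
contact_force: [-1.2, -0.4, 2.0]
opening: 0.076
finger_force: 40.4
```

Call:
servo_tool(series=[[[0, 0, 0], 0, 235], [[0, 0, 0], 0, 220], [[0, 0, 0], 0, 200], [[0, 0, 0], 0, 200], [[0, 0, -0.02], 0, 200], [[0, 0, -0.08], 0, 200], [[0, 0, -0.14], 0, 200], [[0, 0, -0.19], 0, 200]])

```text
clock: 31.65
tcp_pos: [0.4371, -0.208, 0.2012]
eef_rot: [3.123, 0.337, 0.002]
contact_force: [0.5, -0.3, -0.7]
opening: 0.212
finger_force: 0.0
```

```bash
python3 - <<'E'
from h import *
f=shot('wrist','w12');print(tool()[0],monitor.observe()['opening'])
E
```

```text
[ 0.43927825 -0.20922152  0.20683437] 0.2183582551774286
```

View pics/w12.png

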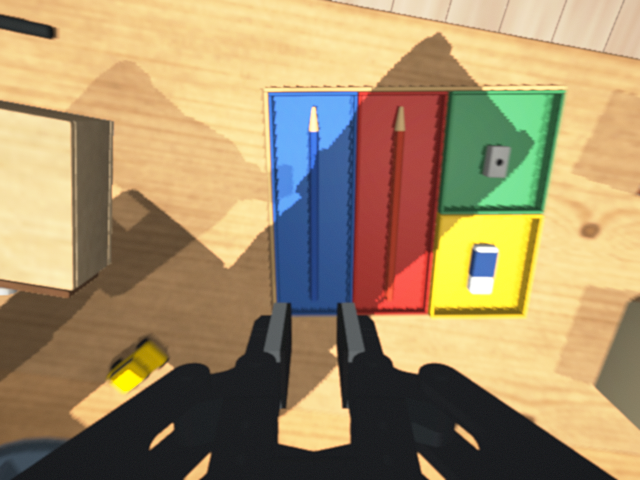

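All four things lie flat in their own compartments: the blue pencil at (314,203), the red at (396,203), the sharpener at (497,161) and the eraser at (483,268). The gripper is clear, so I'm handing in.

```bash
python3 -c "
from bench import ticket
print(ticket.hand_in())"
```

```text
the job is handed in; nothing more can be done
None
```

I handed the job in at about 32 s on the clock: the last picture shows both pencils, the eraser and the sharpener lying flat in their own compartments, and I never gripped the green pen or the plain block; no verdict came back.

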